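# Square the test cards and hold the loader's key switch on

### The arm

A 6-joint arm with a two-finger parallel gripper is mounted at the origin on the work surface. World frame = base frame: x ahead of the robot, y to its left, z up, the work surface at z = 0. Lengths are in m, angles in rad, forces in N, time in s.
With the tool pointing down it reaches from about 0.4 to 0.925 m from the base axis. Payload 12.5 kg.
Tool frame: the origin (TCP) lies on the mounting face of the last link; the fingertips stand 190 mm ahead of it and the grasp point (between the pads) lies 171 mm ahead of it (bot.hold_point_z is the distance from the TCP to the grasp point, in m); z points along the fingers, y is the direction in which the jaws open and shut (so a half turn about z gives the same grasp; the last joint's range is limited). The gripper opens to 95 mm and grips with 3 to 60 N. Pads are 20 mm wide; open, the fingers measure 119 mm over their backs; the gripper's body (75 mm by 180 mm) begins 59 mm behind the grasp point.
Start: joints at [-1.292, 0.491, 1.559, -0, 1.092, -0.106], TCP at [0.235, -0.579, 0.405] pointing down, gripper open.
Joint ranges: [-3.1, 3.1], [-0.84, 2.19], [0.05, 2.79], [-1.13, 4.28], [0.06, 2.93], [-2.69, 2.69]. Speed limits (rad/s): [2.22, 2.22, 2.79, 3.14, 3.14, 3.14].

### API

Orientations are given as a unit quaternion [w, x, y, z].
In Python, from station import bot, eyes, order, spotter gives the robot as it stands.
- The arm moves only by the shell command python3 -m inch 'ROWS' [FORCE]. ROWS is JSON, a list of rows, each a list of 7 numbers: the shift along the tool's x, y, z in cm, then the turn, a rotation vector about the tool's x, y, z in rad, then the gripper command: -1 is shut, 1 is fully open, values between are in proportion. In form: [[x, y, z, rx, ry, rz, grip], ...]. A call has 1 to 12 rows; each row is the pose to reach, as a shift and turn from the pose measured when the call began, along the tool's axes at that moment; what a row does not reach only later rows make up. A row lasts 1/12 s, in which the tool goes at most 41.7 mm and 7.16 degrees, less where a joint would pass 70% of its speed; a pose out of reach is approached as far as the arm can. A call with a gripper value outside its range is refused whole. The fingers move at their own pace and stop on an object; FORCE is the grip in N (left out, the last holds). Time passes only in rows, so rows that repeat a pose let the fingers close. It gives the time, the measured TCP pose, the force and the opening at its end, in the units of the state.
- bot.state(): the state, without advancing time (a new reading comes with each control period).
- eyes.capture(name): name is "side" or "top"; returns a dict with "img" (480x640x3 uint8, blue, green, red), "K" (3x3 intrinsics, pixels), "distortion" ([k1, k2, p1, p2, k3] as OpenCV has them; the pictures are not rectified), "rvec" (rotation vector, rad) and "tvec" (3), from world to camera coordinates, as OpenCV has them. Camera axes: x right, y down, z forward; pixel columns grow to the right and rows downward; lengths in m; the calibration is good to about 2 mm. A picture is of the moment at which its call begins. There is no depth.
- order.hand_in(): hands the job in, once; it reports no verdict.
Trained networks look in a picture, given as the dict that the camera call returned (one of the last four; its "shot" number tells which), for a name from the list of things; names that differ only in an ending like _2 or _b are one class to them, and where a whole thing is asked for, a point or a joint stands for the part that bears it (a point fixed in the world has none). Each returns a list of dicts, best first, with "score" (0 to 1); they miss things now and then, are a little off and sometimes report something else, mostly with a low value. They report only what shows in the picture. A call takes as long as a camera call.
- spotter.find_in(picture, target): "uv" ([column, row] in pixels, amid what is visible of it).
- spotter.outline_of(picture, target): "pixels" (480x640 bool, what is visible of it) and "uv" ([column, row] in pixels, amid what is visible of it).
The state is a dict: "time": time; "q": joint angles; "joint_vel": joint speeds; "effort": joint torques, N m; "tcp_pos": TCP position; "ee_rot": TCP orientation; "force": force on the tool from outside, world axes, zero at the start; "ft_torque": the same for the moment, N m; "opening": opening from 0.0 (shut) to 1.0 (fully open).
Only numpy, scipy, OpenCV 4.12 (cv2) and the standard library are available. Lean on these libraries where they do the work, as an engineer would, in place of code of your own. Each camera call takes 0.05 s, during which the arm holds its last target.

### The job

First square up the ragged stack of four white test cards by tapping it snugly into the corner of the loader's fence, so that every card touches both bars. Then take the key with the rectangular head from its stand, work it fully home in the loader's lock past the sticky pins, turn it a quarter turn clockwise and finish still gripping it, holding it turned against the spring. The cards must still be square at the end; leave the round-headed key and the other things on the table where they are.

Things in the scene. Friction and masses are not known exactly. Their poses are not given: they have to be found in the camera images.
- fence_corner (a point): Inner corner of the card loader's fixed L-shaped fence, at the level of the bed the cards lie on, 24 mm above the table. Its x axis points square at the far bar (inner face x = 0), its y axis at the side bar (inner face y = 0), z up; the cards lie at negative x and y. Bars are 10 mm thick, rising 24 mm above the bed; the far one spans y = -120 to +10 mm, the side one x = -85 to +5 mm. The -x and -y sides of the stack are open.
- loader: The fixed grey card loader: deck plate 12 mm thick. In the fence_corner frame it spans x = -115 to +25, y = -235 to +20 mm. The cards lie on a bed 12 mm higher (x = -50 to 0, y = -80 to 0), so fingertips can reach below them. Lock axis at x = -40, y = -195: a steel housing 60 x 60 mm, 45 mm above the deck, top flush with the plug. Origin under the deck at x = -40, y = -60.
- card0_mid (a point): Centre (half-way up) of test card 0, the lowest of four stacked loose white plastic cards, each 54 (its x) x 86 (its y) x 5 mm, 25 g; the stack is 20 mm high. At the start each is 4 to 17 mm from both fence bars and turned a few degrees. Squared up, its centre is at x = -27, y = -43 mm in the fence_corner frame, axes parallel to it.
- card1_mid (a point): Centre (half-way up) of test card 1, second from below of four stacked loose white plastic cards, each 54 (its x) x 86 (its y) x 5 mm, 25 g; the stack is 20 mm high. At the start each is 4 to 17 mm from both fence bars and turned a few degrees. Squared up, its centre is at x = -27, y = -43 mm in the fence_corner frame, axes parallel to it.
- card2_mid (a point): Centre (half-way up) of test card 2, third from below of four stacked loose white plastic cards, each 54 (its x) x 86 (its y) x 5 mm, 25 g; the stack is 20 mm high. At the start each is 4 to 17 mm from both fence bars and turned a few degrees. Squared up, its centre is at x = -27, y = -43 mm in the fence_corner frame, axes parallel to it.
- card3_mid (a point): Centre (half-way up) of test card 3, the top one of four stacked loose white plastic cards, each 54 (its x) x 86 (its y) x 5 mm, 25 g; the stack is 20 mm high. At the start each is 4 to 17 mm from both fence bars and turned a few degrees. Squared up, its centre is at x = -27, y = -43 mm in the fence_corner frame, axes parallel to it.
- key_head (a point): Centre of the rectangular-headed key's head, a black block 36 (x) x 12 (y) x 48 mm (z); grip it from above across the 12 mm. Below hangs a steel blade 12 (x) x 5 (y) x 32 mm, round-nosed: shoulder (underside of the head) 24 mm, blade tip 56 mm below this point. It starts upright, blade in a stand, shoulder on the stand's top. The blade also fits after a half turn about z.
- stand_a: The stand that holds the rectangular-headed key: fixed grey block 60 x 60 x 40 mm (origin: centre of the underside), with a slot for the blade in its top. A second, identical stand holds the round-headed key; which stands where varies. Lift the key 40 mm or more to clear the stand.
- plug_face (a point): Centre of the lock's upward-facing brass plug's top face, 57 mm above the table; turns with the plug, z up along its axis. Keyway: a slot 13.5 mm along x, 6.5 mm along y, 37 mm deep, 2 mm lead-in chamfer. Two sticky sprung pins stand 1.8 mm into its broad sides, 12 and 22 mm down: each takes some 10 N to pass; rocking the key about z helps. Fully home the shoulder is on the face, key_head 24 mm above it.
- plug (a joint): Turn of the lock plug in rad: 0 at rest (always so at the start), growing clockwise seen from above, end stop at 1.65. A spring (about 0.1 N m at a quarter turn) returns it to 0 when let go. The key has about 0.17 rad of play in the keyway, so turn the key about 1.7 rad to be sure of the quarter turn.
- round_key: the other key: same blade, but a round disc head 40 mm across and 12 mm thick; it stands in the other stand (origin at the blade tip). Leave it alone
- specimen_cup: clear open cup, 60 mm across, 55 mm high, bystander (origin: centre of the underside)
- amber_jar: small amber jar, 48 mm across, 60 mm high, bystander (origin: centre of the underside)
- reagent: white bottle, 60 mm across, 110 mm high, bystander (origin: centre of the underside)
- timer: flat white box 60 x 80 x 22 mm, bystander (origin: centre of the underside)
- marker: black pen 14 mm thick, 134 mm long along its x, lying on the table, bystander
- tip_tray: clear divided tray 90 x 120 x 40 mm, bystander (origin: centre of the underside)
- key: The same rectangular-headed key as a body; origin at the blade tip, axes as key_head.

How it is judged:
On the way, in this order (a step that is already met when the one before it is completed fails the run):
1. all four cards are squared up in the fence corner (x of card0_mid in the frame of fence_corner between -0.03 and -0.024 m and y of card0_mid in the frame of fence_corner between -0.046 and -0.04 m and angle between the x axis of each of card0_mid, card1_mid, card2_mid, card3_mid and the x axis of fence_corner, either way round below 0.06 rad and z of card0_mid in the frame of fence_corner between 0.0005 and 0.0045 m and x of card1_mid in the frame of fence_corner between -0.03 and -0.024 m and y of card1_mid in the frame of fence_corner between -0.046 and -0.04 m and z of card1_mid in the frame of fence_corner between 0.0055 and 0.0095 m and x of card2_mid in the frame of fence_corner between -0.03 and -0.024 m and y of card2_mid in the frame of fence_corner between -0.046 and -0.04 m and z of card2_mid in the frame of fence_corner between 0.0105 and 0.0145 m and x of card3_mid in the frame of fence_corner between -0.03 and -0.024 m and y of card3_mid in the frame of fence_corner between -0.046 and -0.04 m and z of card3_mid in the frame of fence_corner between 0.0155 and 0.0195 m), for 0.2 s.
2. the key is fully home in the lock, not yet turned (z of key_head in the frame of plug_face between 0.02 and 0.027 m and horizontal distance between key_head and plug_face below 0.006 m and angle between the z axis of key_head and the z axis of plug_face, either way round below 0.12 rad and angle between the x axis of key_head and the x axis of plug_face, either way round below 0.25 rad and value of joint plug below 0.4 rad), for 0.2 s.
3. the key is turned a quarter turn clockwise (z of key_head in the frame of plug_face between 0.02 and 0.027 m and horizontal distance between key_head and plug_face below 0.006 m and angle between the z axis of key_head and the z axis of plug_face, either way round below 0.12 rad and angle between the x axis of key_head and the x axis of plug_face, either way round below 0.25 rad and value of joint plug above 1.3 rad), for 0.2 s.
At the end, for the whole second after the job is handed in: Key shoulder within 3 mm of the plug face, key upright within 0.12 rad; plug held past 1.30 rad and still; fingers grip the key with over 1 N; every card in its stack within 3 mm of both fence bars and 0.06 rad of square (all of step 1 and all of step 3 and velocity of joint plug between -0.1 and 0.1 rad/s and contact force between key and the fingers above 1 N); the arm keeps its last pose, push and grip.
It fails at once if the round-headed key or another bystander is moved by more than 30 mm (distance of any of round_key, specimen_cup, amber_jar, reagent, timer, marker, tip_tray from where it was at the start of the episode above 0.03 m).
It also fails if it takes over 72 s, if anything falls off the work surface, if the arm or the gripper's body presses on something with over 40 N, if the wrist force passes 120 N, or if a joint passes its speed limit or range.

## Working session

There is one attempt and no reset: what is moved stays moved. The work goes in short steps, Python scripts to look and compute and a shell command to move; the robot and the scene stay as the last step left them, time stands still between calls to the robot, and variables do not carry over. Pictures are saved under pics/ and viewed, and the job is handed in when it is done.

```bash
ls; mkdir -p pics; python3 - <<'E'
from station import bot, eyes, order, spotter
import cv2
print(bot.state(), bot.hold_point_z)
for n in ("side","top"):
    p=eyes.capture(n); cv2.imwrite(f"pics/{n}0.png",p["img"]); print(n,p["K"],p["distortion"],p["rvec"],p["tvec"],p["shot"])
E
```

```text
pics
{'time': 0.0, 'q': array([-1.29160820e+00,  4.91549453e-01,  1.55944548e+00,  5.84577491e-05,
        1.09171061e+00, -1.05583401e-01]), 'joint_vel': array([-0.00015776, -0.00055113, -0.00262585,  0.00075655,  0.00078873,
       -0.00176851]), 'effort': array([-3.41326857e-03, -6.12652016e+01, -2.58184719e+01,  6.91384356e-02,
        4.81949409e-02, -1.41122696e-04]), 'tcp_pos': array([ 0.23461724, -0.57925547,  0.40416928]), 'ee_rot': array([-5.56596885e-04,  9.81553295e-01,  1.91187916e-01, -2.24069457e-05]), 'force': array([ 0.37719009, -0.84225672,  0.11318596]), 'ft_torque': array([0.05076675, 0.00080701, 0.0267832 ]), 'opening': 1.0047963537866722} 0.1713
side [[463.47367766   0.         317.37892641]
 [  0.         463.47367766 238.18265285]
 [  0.           0.           1.        ]] [-0.00018302  0.          0.          0.          0.        ] [ 0.55999629 -2.57717434  1.33248587] [0.55054836 0.15679081 0.84558571] 1
top [[442.72326326   0.         316.34812663]
 [  0.         442.72326326 233.82711879]
 [  0.           0.           1.        ]] [0.01951307 0.         0.         0.         0.        ] [ 2.20218633 -2.19712553  0.03854936] [0.08003444 0.56526636 0.90549775] 2
```

View pics/side0.png

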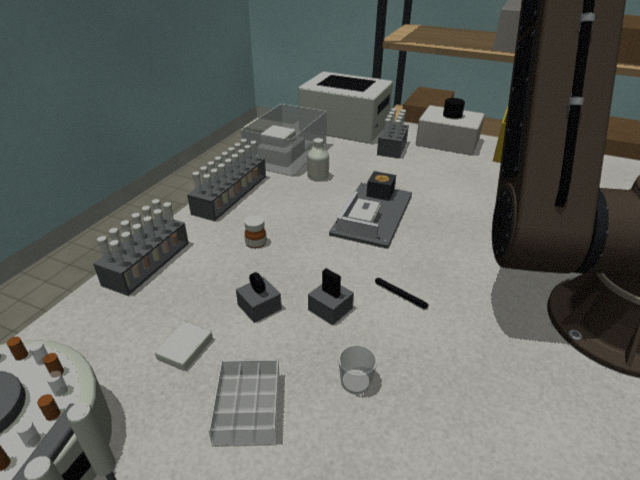

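View pics/top0.png

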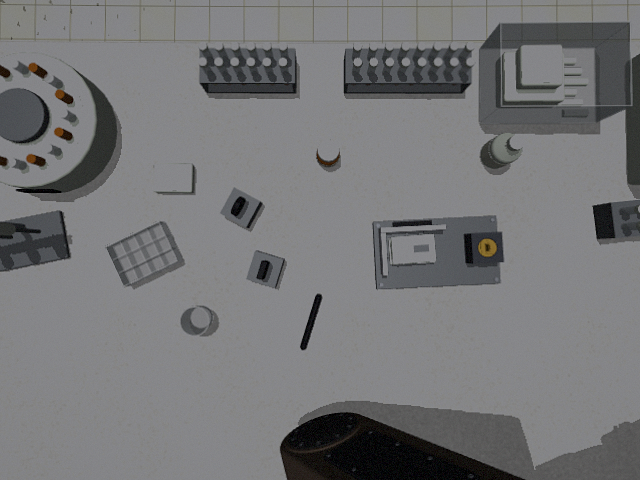

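```bash
cat > h.py <<'E'
import numpy as np, cv2
from station import bot, eyes, order, spotter
from scipy.spatial.transform import Rotation as R
def P(p,X):
    return cv2.projectPoints(np.asarray(X,float).reshape(-1,3),p["rvec"],p["tvec"],p["K"],np.asarray(p["distortion"]))[0][:,0]
def B(p,uv,z):
    uv=np.asarray(uv,float).reshape(-1,1,2)
    n=cv2.undistortPoints(uv,p["K"],np.asarray(p["distortion"]))[:,0]
    Rm=cv2.Rodrigues(p["rvec"])[0]; c=-Rm.T@np.asarray(p["tvec"]).ravel()
    d=np.c_[n,np.ones(len(n))]@Rm
    return c+d*((z-c[2])/d[:,2])[:,None]
def crop(p,u0,v0,w,h,s,name):
    cv2.imwrite("pics/"+name,cv2.resize(p["img"][v0:v0+h,u0:u0+w],None,fx=s,fy=s,interpolation=cv2.INTER_CUBIC))
E
python3 - <<'E'
from h import *
t=eyes.capture("top"); s=eyes.capture("side")
crop(t,365,205,150,95,5,"tl.png"); crop(s,320,160,100,95,6,"sl.png"); crop(t,210,180,90,115,5,"tk.png"); crop(s,225,255,140,75,5,"sk.png")
for n in ["loader","card3_mid","card0_mid","key_head","stand_a","plug_face","round_key"]:
    for p in (t,s):
        r=spotter.outline_of(p,n)
        print(n,[(x["score"],np.round(x["uv"],1),x["pixels"].sum()) for x in r[:2]])
E
```

```text
loader [(0.81, array([447.1, 250.6]), np.int64(7214))]
loader [(0.8, array([379.2, 214.6]), np.int64(3107)), (0.17, array([358.9, 368.3]), np.int64(1565))]
card3_mid [(0.73, array([413.1, 246.5]), np.int64(1142)), (0.65, array([488.5, 247.1]), np.int64(262))]
card3_mid [(0.94, array([365.8, 209.6]), np.int64(451))]
card0_mid [(0.41, array([498.7, 148.7]), np.int64(1184))]
card0_mid [(0.71, array([327.7, 301.8]), np.int64(1196)), (0.36, array([375.2, 213.3]), np.int64(3427))]
key_head [(0.57, array([262.3, 267.3]), np.int64(148))]
key_head [(0.65, array([333.1, 283.8]), np.int64(407)), (0.27, array([363. , 211.1]), np.int64(429))]
stand_a [(0.7, array([388.9, 257.4]), np.int64(12)), (0.68, array([268. , 265.4]), np.int64(825))]
stand_a [(0.67, array([327.5, 303.7]), np.int64(1181))]
plug_face [(0.74, array([486.7, 246.7]), np.int64(277))]
plug_face [(0.4, array([382.9, 179. ]), np.int64(82))]
round_key [(0.6, array([234.8, 207.2]), np.int64(150))]
round_key [(0.82, array([258.4, 281.6]), np.int64(261))]
```

```bash
ls pics
```

```text
side0.png
sk.png
sl.png
tk.png
tl.png
top0.png
```

View pics/tl.png

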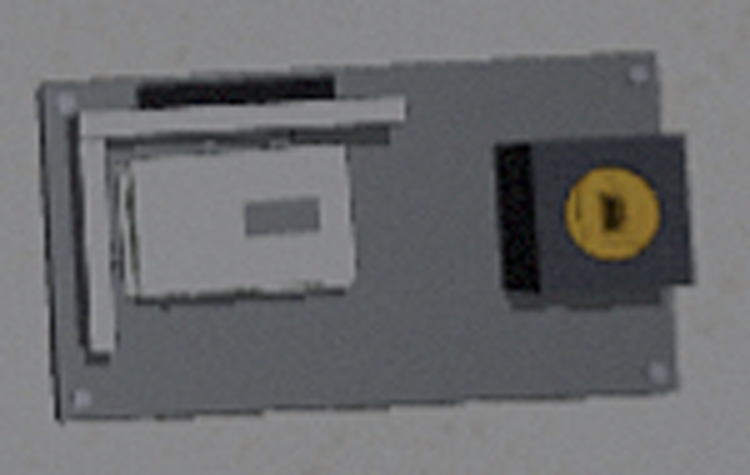

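View pics/sl.png

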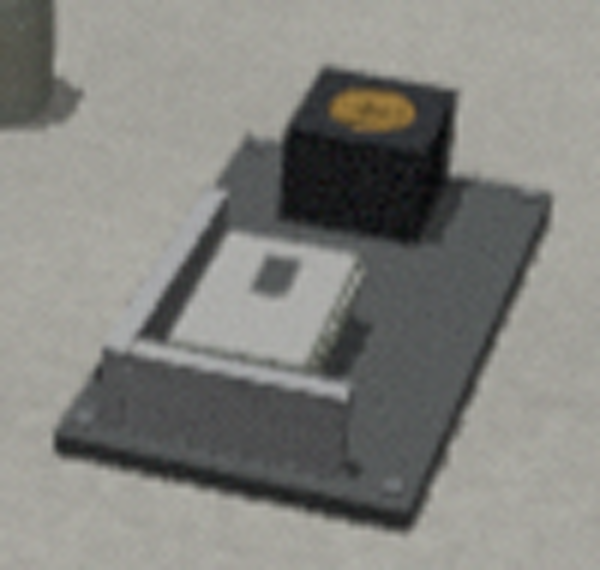

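View pics/tk.png

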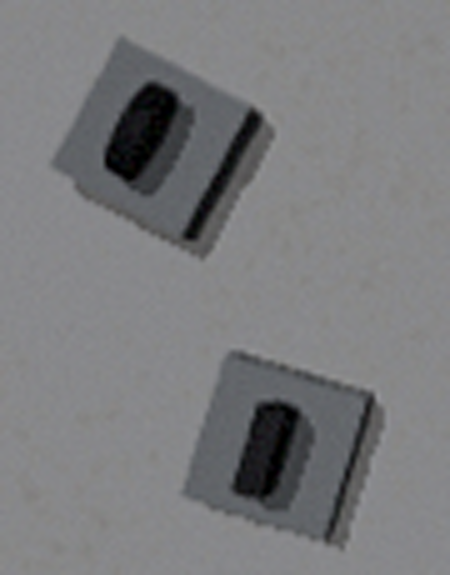

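View pics/sk.png

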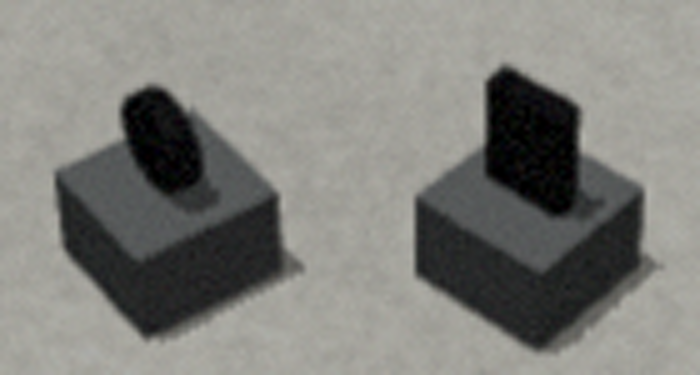

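```bash
cat > fit.py <<'E'
from h import *
from scipy.optimize import least_squares
def cu(c,o,s): return (np.asarray(c,float)+.5)/s-.5+np.asarray(o)
def fit(obs,x0):
    # obs list (picture, pts Nx3 local, uv)
    def f(v):
        Rz=R.from_euler('z',v[2]).as_matrix()
        return np.concatenate([(P(p,np.asarray(X,float)@Rz.T+[v[0],v[1],0])-uv).ravel() for p,X,uv in obs])
    r=least_squares(f,x0,loss='soft_l1'); return r.x,f(r.x)
E
python3 - <<'E'
from fit import *
t=eyes.capture("top"); s=eyes.capture("side")
for p in (t,s): print("cam",-cv2.Rodrigues(p["rvec"])[0].T@p["tvec"])
L=.001*np.array([[25,20,12],[25,-235,12],[-115,-235,12],[-115,20,12],[-10,-165,57],[-10,-225,57],[-70,-225,57],[-70,-165,57],[-40,-195,57]])-[0,0,0]
tu=cu([[43,83],[655,53],[677,388],[60,420],[537,140],[688,133],[693,285],[542,293],[613,213]],(365,205),5)
Ls=.001*np.array([[25,20,12],[-115,20,12],[-115,-235,12],[-10,-165,57],[-10,-225,57],[-70,-225,57],[-70,-165,57],[-40,-195,57],[10,10,48],[0,0,48],[-85,10,48],[10,-120,48]])
su=cu([[58,435],[410,513],[550,195],[285,133],[328,68],[457,92],[440,153],[372,110],[105,350],[135,342],[348,398],[222,192]],(320,160),6)
x0=[.6,-.1,0]
for o in ([(t,L,tu)],[(s,Ls,su)],[(t,L,tu),(s,Ls,su)]):
    v,r=fit(o,x0); print("loader",np.round(v,4)); print(np.round(r.reshape(-1,2),1).tolist())
# key stand in key frame? stand centre, yaw (key x along), top z .04
S=.001*np.array([[30,30,40],[30,-30,40],[-30,-30,40],[-30,30,40]])
st=cu([[235,352],[374,393],[328,540],[184,493]],(210,180),5)
ss=cu([[540,272],[418,200],[515,130],[642,190]],(225,255),5)
for nm,o in (("t",[(t,S,st)]),): 
    v,r=fit(o,[.5,.2,-.2]); print("stand",nm,np.round(v,4),np.round(r.reshape(-1,2),1).tolist())
print("side corners at z=.04",np.round(B(s,ss,.04),4).tolist(),"mean",np.round(B(s,ss,.04).mean(0),4))
# key head top z=.088 : corners in top
kt=cu([[262,401],[297,402],[272,497],[235,495]],(210,180),5)
print("key head top",np.round(B(t,kt,.088),4).tolist(),B(t,kt,.088).mean(0))
E
```

```text
cam [0.52921497 0.07754244 0.9272413 ]
cam [0.25979344 0.77374614 0.61361742]
loader [ 0.5682 -0.0566  0.0504]
[[-0.4, -0.3], [0.9, -0.3], [0.9, 0.8], [-0.2, 0.1], [-1.0, -0.1], [-0.5, -0.1], [0.6, 0.1], [-0.1, -0.0], [0.1, -0.1]]
loader [ 0.5668 -0.0542  0.0557]
[[-0.6, -0.2], [0.7, 0.2], [1.0, -0.4], [0.3, -0.6], [-0.5, 0.0], [0.6, 0.1], [-2.2, 0.4], [0.4, 0.1], [-0.3, -0.1], [0.4, -0.2], [0.3, 0.6], [-2.4, -0.5]]
loader [ 0.5676 -0.056   0.0531]
[[-0.8, -0.0], [0.5, -0.3], [0.7, 0.7], [-0.4, 0.5], [-1.4, 0.0], [-0.8, -0.1], [0.3, 0.1], [-0.4, 0.0], [-0.2, -0.1], [-0.6, -0.7], [0.5, -0.2], [1.1, -0.7], [0.4, -0.9], [-0.4, -0.3], [0.7, -0.2], [-2.1, 0.1], [0.5, -0.2], [-0.3, -0.6], [0.4, -0.6], [0.2, 0.2], [-2.3, -0.9]]
stand t [ 0.4944  0.1825 -0.3088] [[-0.5, -0.4], [0.1, 0.6], [0.1, -0.2], [0.3, 0.0]]
side corners at z=.04 [[0.4751, 0.2212, 0.04], [0.53, 0.2055, 0.04], [0.5133, 0.1547, 0.04], [0.4577, 0.1661, 0.04]] mean [0.494  0.1869 0.04  ]
key head top [[0.5126, 0.1838, 0.088], [0.5123, 0.1705, 0.088], [0.4764, 0.1797, 0.088], [0.4772, 0.1937, 0.088]] [0.49463095 0.18193906 0.088     ]
```

```bash
cat > go.py <<'E'
from h import *
import sys
F=np.array([.5677,-.056]); FY=.053
def fence(x,y): # mm -> world
    c,s=np.cos(FY),np.sin(FY); return F+.001*np.array([c*x-s*y,s*x+c*y])
def rel(xy,z,yaw):
    """row numbers to bring TCP to xy, fingertip height z, tool-x yaw, tool straight down"""
    st=bot.state(); w,x,y,zq=st["ee_rot"]; Rc=R.from_quat([x,y,zq,w])
    Rt=R.from_euler('z',yaw)*R.from_euler('x',np.pi)
    d=np.r_[xy,z+.19]-st["tcp_pos"]
    print("t",round(st["time"],2),"shift cm",np.round(Rc.inv().apply(d)*100,2),"rotvec",np.round((Rc.inv()*Rt).as_rotvec(),3))
def where():
    st=bot.state(); w,x,y,zq=st["ee_rot"]; M=R.from_quat([x,y,zq,w]).as_matrix()
    d=(st["tcp_pos"][:2]-F)*1000; c,s=np.cos(FY),np.sin(FY)
    tip=st["tcp_pos"]+.19*M[:,2]
    d=(tip[:2]-F)*1000
    print("t",round(st["time"],2),"tip fence mm",np.round([c*d[0]+s*d[1],-s*d[0]+c*d[1]],1),"tip",np.round(tip,4),"yaw",round(np.arctan2(M[1,0],M[0,0]),3),"tilt",np.round(M[:2,2],3),"F",np.round(st["force"],1),"T",np.round(st["ft_torque"],2),"open",round(st["opening"],3),"q",np.round(st["q"],2))
E
python3 -c "
from go import *
where(); rel(fence(-100,-50),.12,FY); rel(fence(-100,-50),.018,FY)"
```

```text
t 1.0 tip fence mm [-360.3 -504.9] tip [ 0.2346 -0.5793  0.2148] yaw 0.385 tilt [ 0. -0.] F [-0.3  0.1  0.3] T [-0.01  0.   -0.02] open 1.004 q [-1.29  0.49  1.56  0.    1.09 -0.11]
t 1.0 shift cm [ 39.43 -34.53   9.47] rotvec [ 0.    -0.     0.332]
t 1.0 shift cm [ 39.43 -34.53  19.67] rotvec [ 0.    -0.     0.332]
```

```bash
python3 -m inch '[[3.3,-2.9,0,0,0,0.03,-0.2],[6.6,-5.8,1,0,0,0.06,-0.2],[9.9,-8.6,2,0,0,0.09,-0.2],[13.1,-11.5,3,0,0,0.12,-0.2],[16.4,-14.4,4,0,0,0.15,-0.2],[19.7,-17.3,5,0,0,0.18,-0.2],[23,-20.2,6,0,0,0.21,-0.2],[26.3,-23,7,0,0,0.24,-0.2],[29.6,-25.9,8,0,0,0.27,-0.2],[32.9,-28.8,9,0,0,0.3,-0.2],[36.2,-31.7,9.5,0,0,0.33,-0.2],[39.43,-34.53,9.5,0,0,0.332,-0.2]]' 10
python3 -m inch '[[0,0,0,0,0,0,-0.2],[0,0,0,0,0,0,-0.2]]' >/dev/null
python3 -c "
from go import *
where(); rel(fence(-100,-50),.018,FY)
t=eyes.capture('top'); crop(t,320,160,240,180,3,'a1.png')"
```

```text
time: 2.0
tcp_pos: [0.4556, -0.1398, 0.3115]
ee_rot: [-0.0, 1.0, 0.025, -0.0]
force: [1.1, -0.4, 0.5]
opening: 0.4
t 2.17 tip fence mm [-115.8  -75.8] tip [ 0.4561 -0.1379  0.1213] yaw 0.055 tilt [-0.001  0.   ] F [-0.3  0.3 -0.5] T [ 0.01  0.01 -0.01] open 0.403 q [-0.43  0.42  2.02 -0.    0.71  1.08]
t 2.17 shift cm [ 1.58 -2.58 10.33] rotvec [-0.     0.001  0.002]
```

View pics/a1.png

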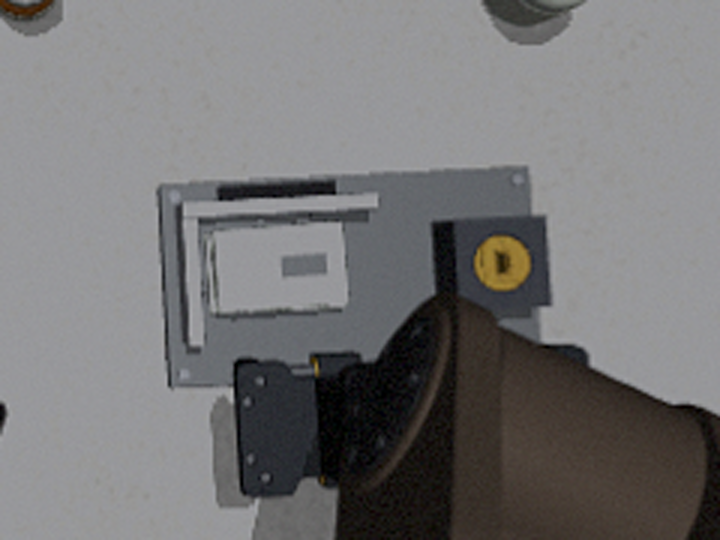

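```bash
python3 -m inch '[[0.4,-0.8,2.5,0,0,0,-0.2],[0.8,-1.7,5,0,0,0,-0.2],[1.2,-2.58,7.5,0,0,0,-0.2],[1.58,-2.58,9.5,0,0,0,-0.2],[1.58,-2.58,10.33,0,0,0,-0.2],[1.58,-2.58,10.33,0,0,0,-0.2],[1.58,-2.58,10.33,0,0,0,-0.2]]'
python3 -c "
from go import *
where();s=eyes.capture('side'); crop(s,280,130,160,130,5,'a2.png')"
```

```text
time: 2.8
tcp_pos: [0.47, -0.1137, 0.2085]
ee_rot: [-0.0, 1.0, 0.026, -0.0]
force: [0.5, -0.1, -0.1]
opening: 0.401
t 2.8 tip fence mm [-100.8  -52.4] tip [ 0.4698 -0.1137  0.0185] yaw 0.052 tilt [-0.001  0.   ] F [ 0.5 -0.1 -0.1] T [ 0.03  0.04 -0.  ] open 0.401 q [-0.37  0.61  2.07 -0.    0.46  1.15]
```

View pics/a2.png

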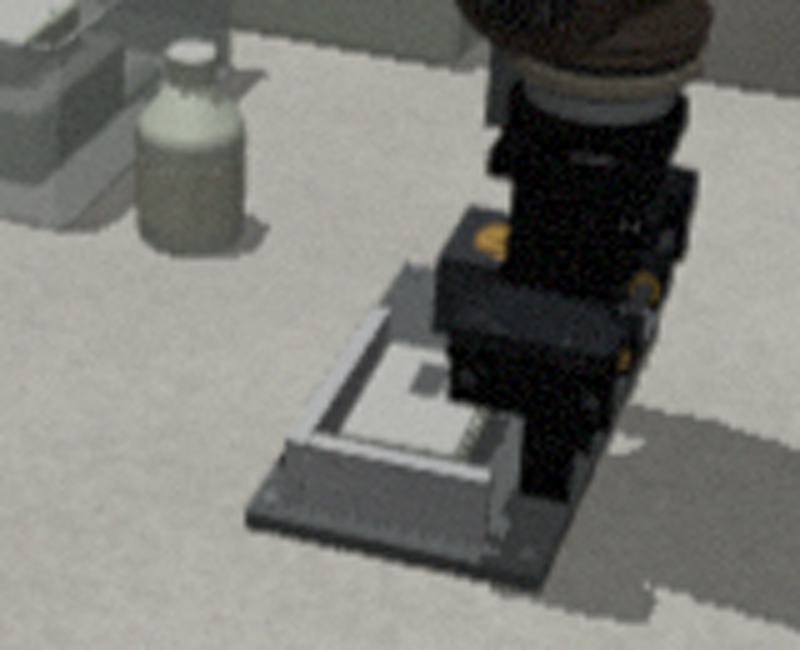

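```bash
python3 -m inch '[[0.4,0,0,0,0,0,-0.2],[0.8,0,0,0,0,0,-0.2],[1.2,0,0,0,0,0,-0.2],[1.6,0,0,0,0,0,-0.2],[2.0,0,0,0,0,0,-0.2],[2.3,0,0,0,0,0,-0.2],[2.6,0,0,0,0,0,-0.2],[2.9,0,0,0,0,0,-0.2],[3.2,0,0,0,0,0,-0.2],[3.4,0,0,0,0,0,-0.2],[3.4,0,0,0,0,0,-0.2]]'
python3 -c "
from go import *
where()"
python3 -m inch '[[0.1,0,0,0,0,0,-0.2],[0.2,0,0,0,0,0,-0.2],[0.3,0,0,0,0,0,-0.2]]'
python3 -c "
from go import *
where()"
```

```text
time: 3.77
tcp_pos: [0.5044, -0.1118, 0.209]
ee_rot: [0.0, 1.0, 0.026, 0.0]
force: [-0.1, 0.3, -0.1]
opening: 0.401
t 3.77 tip fence mm [-66.1 -52.4] tip [ 0.5044 -0.1118  0.019 ] yaw 0.052 tilt [ 0. -0.] F [-0.1  0.3 -0.1] T [0.02 0.01 0.05] open 0.401 q [-0.35  0.63  1.99 -0.    0.51  1.17]
time: 4.02
tcp_pos: [0.5068, -0.1116, 0.2089]
ee_rot: [-0.0, 1.0, 0.026, -0.001]
force: [-11.0, -4.5, 7.2]
opening: 0.402
t 4.02 tip fence mm [-64.2 -52.2] tip [ 0.5063 -0.1115  0.0189] yaw 0.052 tilt [-0.002  0.   ] F [-11.   -4.5   7.2] T [-0.79  1.85 -0.01] open 0.402 q [-0.34  0.64  1.99 -0.    0.52  1.18]
```

```bash
python3 -m inch '[[-0.3,0,0,0,0,0,-0.2],[-1,0,0,0,0,0,-0.2],[-2.4,0,0,0,0,0,-0.2],[-3.4,0,-2,0,0,0,-0.4],[-3.4,2,-5,0,0,-0.1,-0.6],[-3.4,4.5,-8,0,0,-0.2,-0.6],[-2,7,-9,0,0,-0.3,-0.6],[0,7.3,-9,0,0,-0.42,-0.6],[2,7.3,-9,0,0,-0.54,-0.6],[3.3,7.3,-9,0,0,-0.66,-0.6],[3.3,7.3,-9,0,0,-0.78,-0.6],[3.3,7.3,-9,0,0,-0.9,-0.6]]'
python3 -m inch '[[0,0,0,0,0,-0.12,-0.6],[0,0,0,0,0,-0.24,-0.6],[0,0,0,0,0,-0.36,-0.6],[0,0,0,0,0,-0.48,-0.6],[0,0,0,0,0,-0.6,-0.6],[0,0,0,0,0,-0.67,-0.6],[0,0,0,0,0,-0.67,-0.6]]'
python3 -c "
from go import *
where(); rel(fence(-29,-127),.018,FY+np.pi/2)
t=eyes.capture('top'); crop(t,320,160,240,180,3,'a3.png')
s=eyes.capture('side'); crop(s,280,130,160,130,5,'a4.png')"
```

```text
time: 5.02
tcp_pos: [0.5439, -0.1827, 0.2985]
ee_rot: [-0.0, 0.887, 0.461, -0.001]
force: [-0.5, -0.3, 0.1]
opening: 0.198
time: 5.6
tcp_pos: [0.5435, -0.1827, 0.2984]
ee_rot: [-0.001, 0.685, 0.728, -0.001]
force: [-0.8, -0.1, -0.5]
opening: 0.2
t 5.6 tip fence mm [ -31.2 -125.2] tip [ 0.5432 -0.1827  0.1084] yaw 1.632 tilt [-0.002  0.   ] F [-0.8 -0.1 -0.5] T [-0.08 -0.07 -0.06] open 0.2 q [-0.44  0.55  1.8  -0.    0.8  -0.5 ]
t 5.6 shift cm [-0.18  0.2   9.04] rotvec [-0.002 -0.     0.008]
```

View pics/a3.png

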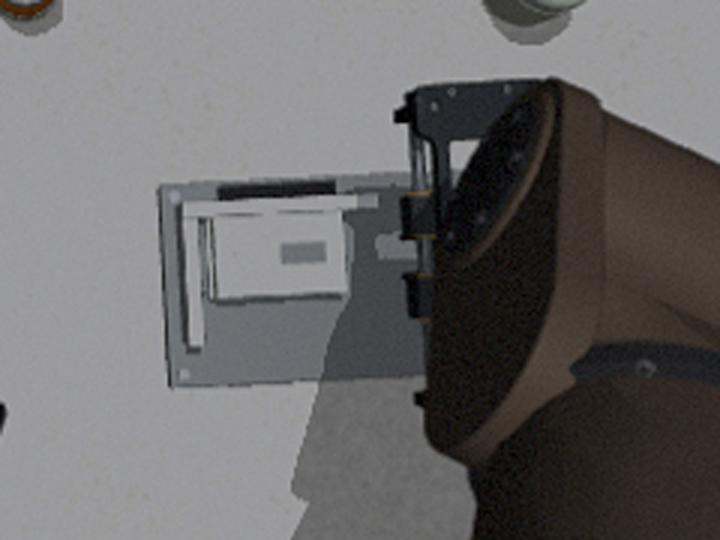

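View pics/a4.png

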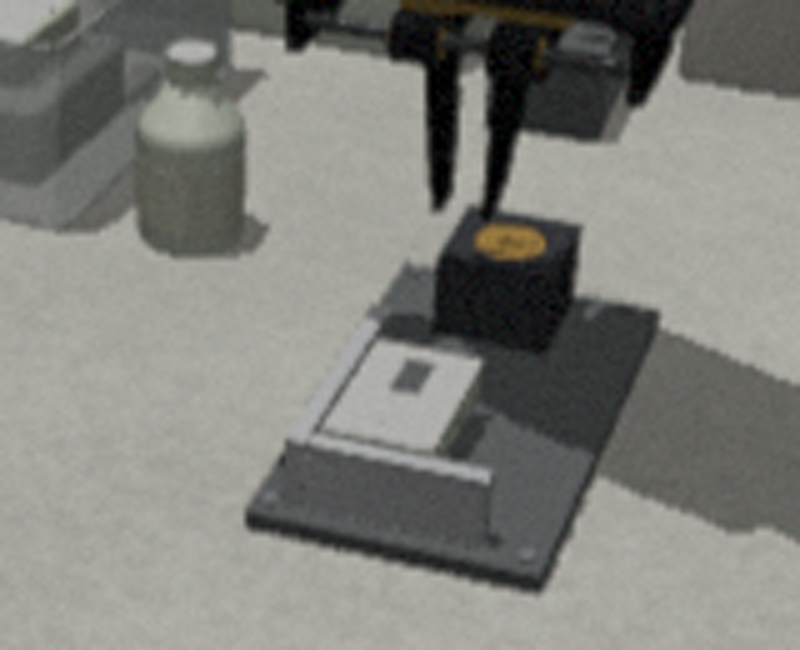

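```bash
python3 -m inch '[[-0.18,0.1,2.5,0,0,0.008,-0.6],[-0.18,0.2,5,0,0,0.008,-0.6],[-0.18,0.2,7.5,0,0,0.008,-0.6],[-0.18,0.2,9.04,0,0,0.008,-0.6],[-0.18,0.2,9.04,0,0,0.008,-0.6],[-0.18,0.2,9.04,0,0,0.008,-0.6]]'
python3 -c "
from go import *
where()"
python3 -m inch '[[0.4,0,0,0,0,0,-0.6],[0.8,0,0,0,0,0,-0.6],[1.1,0,0,0,0,0,-0.6],[1.4,0,0,0,0,0,-0.6],[1.7,0,0,0,0,0,-0.6],[2.0,0,0,0,0,0,-0.6],[2.3,0,0,0,0,0,-0.6],[2.6,0,0,0,0,0,-0.6],[2.8,0,0,0,0,0,-0.6],[2.9,0,0,0,0,0,-0.6],[2.9,0,0,0,0,0,-0.6]]'
python3 -c "
from go import *
where()"
```

```text
time: 6.2
tcp_pos: [0.5455, -0.1845, 0.2077]
ee_rot: [-0.001, 0.691, 0.723, -0.001]
force: [-0.1, 0.7, -0.3]
opening: 0.203
t 6.2 tip fence mm [ -29.5 -126.9] tip [ 0.5449 -0.1843  0.0177] yaw 1.616 tilt [-0.003  0.001] F [-0.1  0.7 -0.3] T [-0.05 -0.12 -0.02] open 0.203 q [-0.44  0.69  1.84 -0.    0.61 -0.48]
time: 7.12
tcp_pos: [0.5443, -0.1555, 0.2078]
ee_rot: [-0.001, 0.691, 0.723, -0.001]
force: [0.8, -1.6, 0.8]
opening: 0.198
t 7.12 tip fence mm [-29.1 -98. ] tip [ 0.5438 -0.1554  0.0178] yaw 1.616 tilt [-0.002  0.   ] F [ 0.8 -1.6  0.8] T [-0.34 -0.19  0.02] open 0.198 q [-0.39  0.68  1.87 -0.    0.6  -0.44]
```

```bash
python3 -m inch '[[0.1,0,0,0,0,0,-0.6],[0.2,0,0,0,0,0,-0.6],[0.25,0,0,0,0,0,-0.6]]'
python3 -c "
from go import *
where()"
```

```text
time: 7.37
tcp_pos: [0.5443, -0.1547, 0.2079]
ee_rot: [0.0, 0.691, 0.723, -0.001]
force: [-4.3, -22.8, -1.2]
opening: 0.2
t 7.37 tip fence mm [-28.9 -97.8] tip [ 0.544  -0.1551  0.0179] yaw 1.617 tilt [-0.001 -0.003] F [ -4.3 -22.8  -1.2] T [-4.01  0.62  0.28] open 0.2 q [-0.39  0.68  1.87 -0.01  0.6  -0.44]
```

```bash
python3 -m inch '[[-0.3,0,0,0,0,0,-0.6],[-1,0,0,0,0,0,-0.6],[-2.4,0,0,0,0,0,-0.6],[-2.8,0,-2,0,0,0,-0.6],[-2.8,0,-5,0,0,0,-0.6],[-2.8,0,-8,0,0,0,-0.6],[-2.8,0,-8,0,0,0,-0.6]]'
python3 -c "
from go import *
t=eyes.capture('top'); crop(t,370,215,90,80,8,'a5.png')
s=eyes.capture('side'); crop(s,320,180,90,70,8,'a6.png')"
```

```text
time: 7.95
tcp_pos: [0.5464, -0.1836, 0.2928]
ee_rot: [0.004, 0.691, 0.723, -0.0]
force: [0.9, 0.4, 0.7]
opening: 0.199
```

View pics/a5.png

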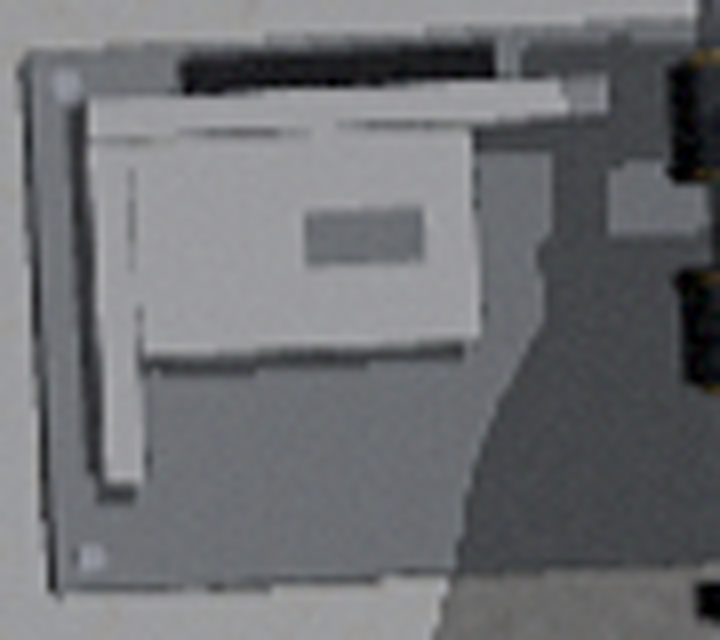

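View pics/a6.png

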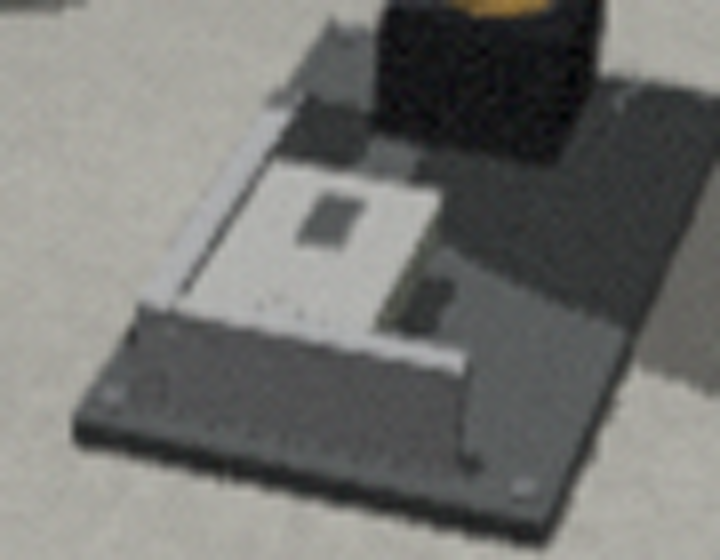

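```bash
python3 -c "
from go import *
where(); rel([.4945,.183],.14,np.pi-.30)"
```

```text
t 8.05 tip fence mm [ -28.6 -126.4] tip [ 0.5458 -0.1837  0.0989] yaw 1.617 tilt [ 0.001 -0.003] F [0.6 0.  0.1] T [ 0.05 -0.08  0.01] open 0.198 q [-0.44  0.56  1.8  -0.    0.78 -0.48]
t 8.05 shift cm [36.79 -3.42 -4.23] rotvec [-0.002  0.003 -1.225]
```

```bash
python3 -m inch '[[0,0,-2,0,0,-0.1,-0.4],[2.5,0,-4.2,0,0,-0.2,-0.2],[6,-0.3,-4.2,0,0,-0.3,-0.2],[9.5,-0.6,-4.2,0,0,-0.4,-0.2],[13,-1,-4.2,0,0,-0.5,-0.2],[16.5,-1.4,-4.2,0,0,-0.6,-0.2],[20,-1.8,-4.2,0,0,-0.7,-0.2],[23.5,-2.2,-4.2,0,0,-0.8,-0.2],[27,-2.5,-4.2,0,0,-0.9,-0.2],[30,-2.8,-4.2,0,0,-1,-0.2],[33,-3.1,-4.2,0,0,-1.1,-0.2],[35,-3.3,-4.2,0,0,-1.2,-0.2]]'
python3 -m inch '[[0,0,0,0,0,0,-0.2]]' >/dev/null
python3 -c "
from go import *
where(); rel([.4945,.183],.14,np.pi-.30)"
```

```text
time: 9.05
tcp_pos: [0.496, 0.1671, 0.3285]
ee_rot: [-0.0, 0.159, 0.987, -0.002]
force: [0.4, -0.2, 0.2]
opening: 0.398
t 9.13 tip fence mm [-60.8 228.5] tip [0.4949 0.169  0.1374] yaw 2.831 tilt [-0.003 -0.003] F [-0.4 -0.  -0.2] T [ 0.06 -0.15 -0.01] open 0.403 q [ 0.2   0.45  1.89 -0.    0.81 -1.05]
t 9.13 shift cm [ 0.5   1.24 -0.26] rotvec [-0.004 -0.002 -0.011]
```

```bash
python3 -m inch '[[0.3,0.7,0,0,0,-0.01,-0.2],[0.5,1.24,2,0,0,-0.01,-0.2],[0.5,1.24,4,0,0,-0.01,-0.2],[0.5,1.24,4,0,0,-0.01,-0.2],[0.5,1.24,4,0,0,-0.01,-0.2]]'
python3 -c "
from go import *
where(); rel([.4945,.183],.048,np.pi-.30)
t=eyes.capture('top'); crop(t,180,180,150,120,5,'b1.png')
s=eyes.capture('side'); crop(s,240,190,160,130,5,'b2.png')"
```

```text
time: 9.55
tcp_pos: [0.4947, 0.1822, 0.2865]
ee_rot: [-0.003, 0.151, 0.989, -0.002]
force: [0.3, -0.6, 0.1]
opening: 0.402
t 9.55 tip fence mm [-61.5 241.1] tip [0.4935 0.1815 0.0965] yaw 2.839 tilt [-0.006 -0.004] F [ 0.3 -0.6  0.1] T [ 0.07 -0.15 -0.01] open 0.402 q [ 0.23  0.51  1.92 -0.    0.72 -1.04]
t 9.55 shift cm [0.02 0.1  4.85] rotvec [-0.006 -0.004 -0.003]
```

View pics/b1.png

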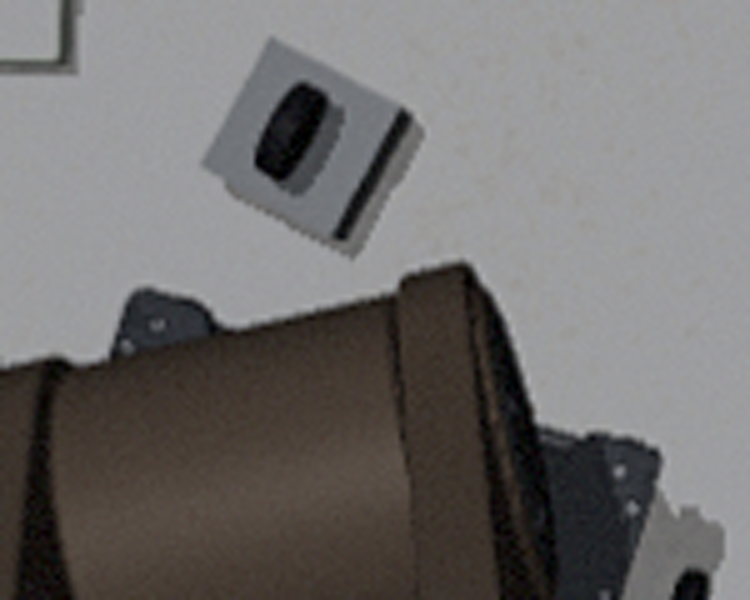

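View pics/b2.png

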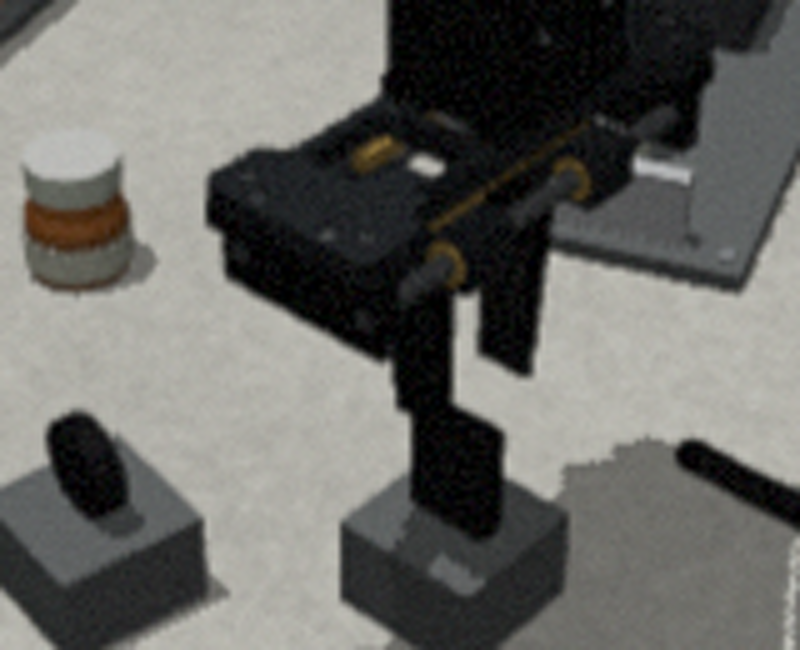

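```bash
python3 -m inch '[[0.02,0.1,1.5,-0.006,-0.004,0,-0.2],[0.02,0.1,3,-0.006,-0.004,0,-0.2],[0.02,0.1,4.4,-0.006,-0.004,0,-0.2],[0.02,0.1,4.85,-0.006,-0.004,0,-0.2],[0.02,0.1,4.85,-0.006,-0.004,0,-0.2],[0.02,0.1,4.85,-0.006,-0.004,0,-0.2]]'
python3 -c "
from go import *
where()
s=eyes.capture('side'); crop(s,260,210,140,120,5,'b3.png')"
```

```text
time: 10.15
tcp_pos: [0.4951, 0.1831, 0.2402]
ee_rot: [0.002, 0.151, 0.989, 0.001]
force: [0.0, 0.5, -0.4]
opening: 0.403
t 10.15 tip fence mm [-59.2 242.8] tip [0.4957 0.1833 0.0502] yaw 2.839 tilt [0.003 0.001] F [ 0.   0.5 -0.4] T [ 0.06 -0.2  -0.01] open 0.403 q [ 0.23  0.59  1.95  0.    0.6  -1.04]
```

View pics/b3.png

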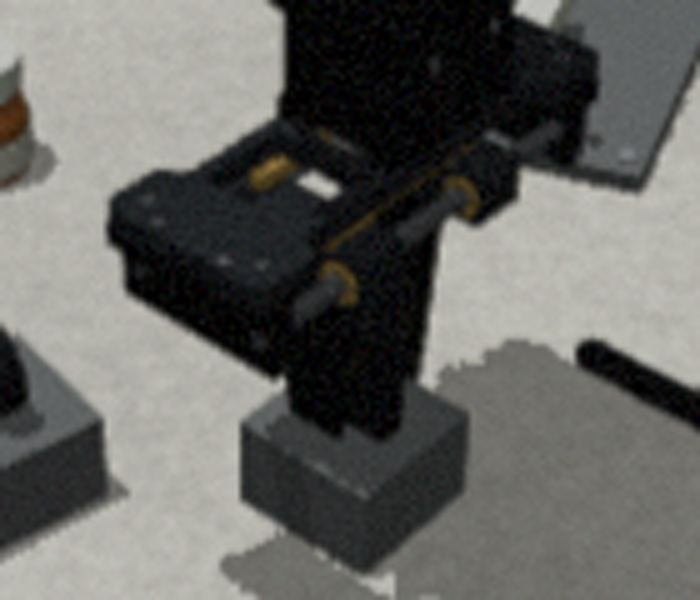

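Fingers straddle the head, clear of the stand. Close gently, then firmly.

```bash
python3 -m inch '[[0,0,0,0,0,0,-0.6],[0,0,0,0,0,0,-1],[0,0,0,0,0,0,-1],[0,0,0,0,0,0,-1],[0,0,0,0,0,0,-1],[0,0,0,0,0,0,-1]]' 5
python3 -c "
from go import *
where()"
python3 -m inch '[[0,0,0,0,0,0,-1],[0,0,0,0,0,0,-1],[0,0,0,0,0,0,-1]]' 40
python3 -c "
from go import *
where()"
```

```text
time: 10.7
tcp_pos: [0.4951, 0.1831, 0.2405]
ee_rot: [0.002, 0.151, 0.989, 0.001]
force: [-0.4, 0.2, 3.0]
opening: 0.127
t 10.7 tip fence mm [-59.  242.9] tip [0.4959 0.1834 0.0505] yaw 2.839 tilt [0.004 0.002] F [-0.4  0.2  3. ] T [ 0.09 -0.08 -0.06] open 0.127 q [ 0.23  0.59  1.95  0.    0.6  -1.04]
time: 10.95
tcp_pos: [0.4951, 0.1832, 0.2405]
ee_rot: [0.002, 0.151, 0.989, 0.001]
force: [-1.3, 0.3, 1.9]
opening: 0.125
t 10.95 tip fence mm [-59.1 242.9] tip [0.4958 0.1835 0.0505] yaw 2.839 tilt [0.004 0.002] F [-1.3  0.3  1.9] T [ 0.06 -0.13  0.  ] open 0.125 q [ 0.23  0.59  1.95  0.    0.6  -1.04]
```

```bash
python3 -m inch '[[0,0,-0.8,0,0,0,-1],[0,0,-2,0,0,0,-1],[0,0,-4,0,0,0,-1],[0,0,-6,0,0,0,-1],[0,0,-8.5,0,0,0,-1],[0,0,-11,0,0,0,-1],[0,0,-11,0,0,0,-1]]'
python3 -c "
from go import *
where();rel(fence(-40,-195),.16,FY+np.pi)
s=eyes.capture('side'); crop(s,220,150,180,150,4,'b4.png')"
```

```text
time: 11.53
tcp_pos: [0.495, 0.1831, 0.3551]
ee_rot: [0.005, 0.151, 0.989, 0.002]
force: [0.7, 0.2, 0.6]
opening: 0.123
t 11.53 tip fence mm [-58.  243.1] tip [0.4969 0.1837 0.1651] yaw 2.839 tilt [0.01  0.003] F [0.7 0.2 0.6] T [ 0.04 -0.17  0.02] open 0.123 q [ 0.23  0.41  1.86  0.    0.86 -1.04]
t 11.53 shift cm [-17.09 -40.34   0.42] rotvec [ 0.004  0.01  -0.355]
```

View pics/b4.png

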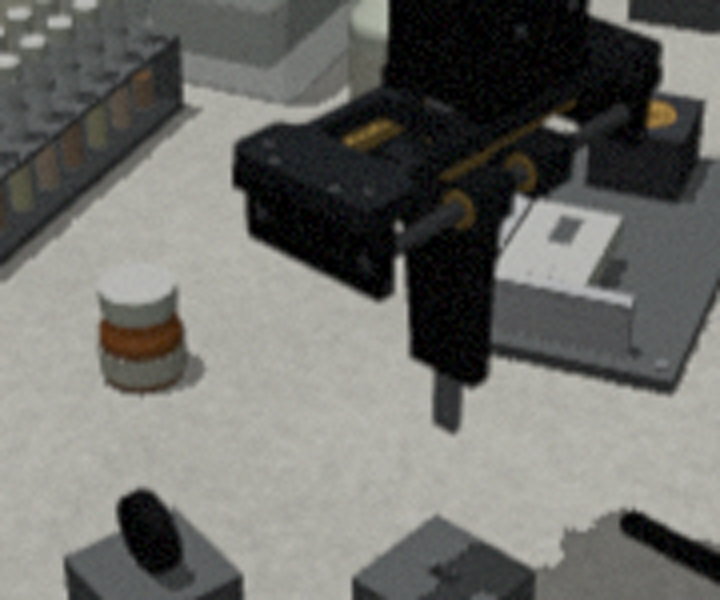

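```bash
python3 -m inch '[[-1,-2.4,0,0,0,-0.03,-1],[-2.4,-5.6,0,0,0,-0.06,-1],[-3.8,-9,0,0,0,-0.09,-1],[-5.2,-12.4,0,0,0,-0.12,-1],[-6.7,-15.8,0,0,0,-0.15,-1],[-8.1,-19.2,0,0,0,-0.18,-1],[-9.6,-22.6,0,0,0,-0.21,-1],[-11,-26,0,0,0,-0.24,-1],[-12.4,-29.3,0,0,0,-0.27,-1],[-13.7,-32.3,0,0,0,-0.3,-1],[-14.9,-35.2,0,0,0,-0.33,-1],[-15.8,-37.4,0,0,0,-0.355,-1]]'
python3 -m inch '[[0,0,0,0,0,0,-1]]' >/dev/null
python3 -c "
from go import *
where();rel(fence(-40,-195),.125,FY+np.pi)"
```

```text
time: 12.58
tcp_pos: [0.5339, -0.2235, 0.3512]
ee_rot: [0.004, -0.027, 1.0, 0.001]
force: [0.4, -0.1, -0.3]
opening: 0.124
t 12.67 tip fence mm [ -41.6 -168.5] tip [ 0.5351 -0.2265  0.1601] yaw -3.09 tilt [0.006 0.003] F [-0.4  1.1 -1. ] T [ 0.1  -0.15  0.  ] open 0.121 q [-0.52  0.49  1.73  0.01  0.92 -2.14]
t 12.67 shift cm [-0.26 -2.61  3.5 ] rotvec [ 0.003  0.007 -0.001]
```

```bash
python3 -m inch '[[-0.1,-1,0,0.003,0.007,0,-1],[-0.2,-2,0,0.003,0.007,0,-1],[-0.26,-2.61,1.5,0.003,0.007,0,-1],[-0.26,-2.61,3,0.003,0.007,0,-1],[-0.26,-2.61,3.5,0.003,0.007,0,-1],[-0.26,-2.61,3.5,0.003,0.007,0,-1]]'
python3 -c "
from go import *
where();rel(fence(-40,-195),.125,FY+np.pi)
s=eyes.capture('side'); crop(s,330,110,100,80,8,'c1.png')
t=eyes.capture('top'); crop(t,400,190,150,120,5,'c2.png')"
```

```text
time: 13.17
tcp_pos: [0.538, -0.2525, 0.3137]
ee_rot: [-0.001, -0.026, 1.0, 0.001]
force: [-0.1, 0.1, 0.2]
opening: 0.123
t 13.17 tip fence mm [ -40.5 -194.5] tip [ 0.5375 -0.2523  0.1237] yaw -3.09 tilt [-0.003  0.001] F [-0.1  0.1  0.2] T [ 0.08 -0.11  0.04] open 0.123 q [-0.55  0.55  1.73 -0.    0.86 -2.17]
t 13.17 shift cm [-0.   -0.03 -0.13] rotvec [ 0.001 -0.003 -0.001]
```

View pics/c1.png

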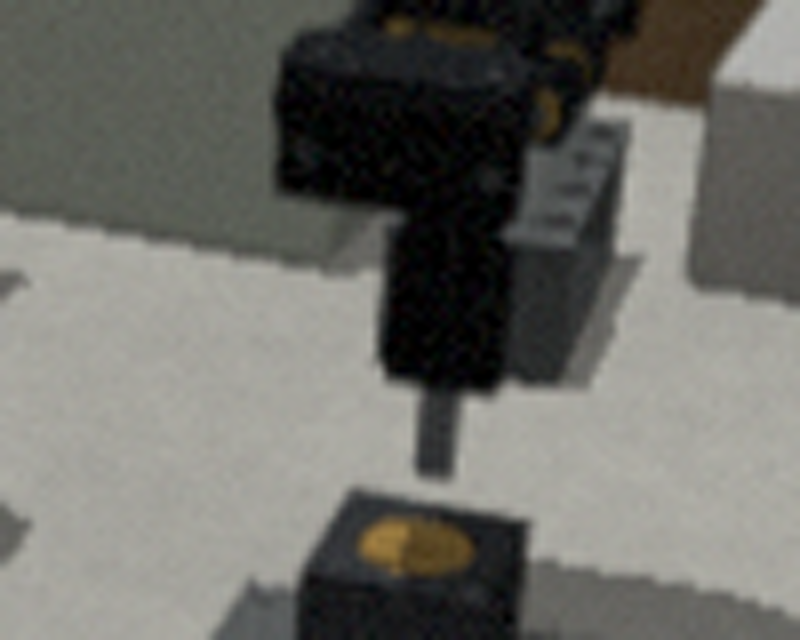

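View pics/c2.png

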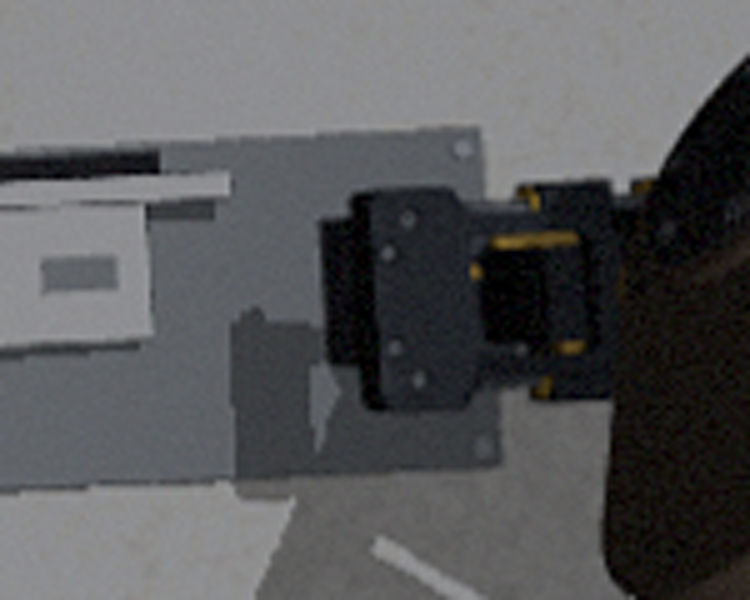

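```bash
python3 -c "
from go import *
s=eyes.capture('side')
def o(c): return (np.array(c)+.5)/8-.5+[330,110]
pl=np.r_[fence(-40,-195),.057]; bt=np.array([.5375,-.2523,.0812])
print('plug pred',P(s,pl),'obs',o([416,545]))
print('tip pred',P(s,bt),'obs',o([434,477]))
print('shoulder pred',P(s,bt+[0,0,.032]))
for d in ([.001,0,0],[0,.001,0],[0,0,.001]): print(P(s,bt+d)-P(s,bt))
print('plug backproj',B(s,o([416,545]),.057),'tip bp',B(s,o([434,477]),.0812))
for n in ('plug_face','key'):
  for x in spotter.outline_of(s,n)[:2]:
    ys,xs=np.nonzero(x['pixels']); print(n,x['score'],x['uv'],xs.min(),xs.max(),ys.min(),ys.max(),x['pixels'].sum())
"
```

```text
plug pred [[382.07573916 177.71329837]] obs [381.5625 177.6875]
tip pred [[383.0835095 169.2756116]] obs [383.8125 169.1875]
shoulder pred [[384.24332681 157.61347924]]
[[-0.38131386 -0.07747323]]
[[-0.12182047  0.16522995]]
[[ 0.03568525 -0.35881833]]
plug backproj [[ 0.53931438 -0.252423    0.057     ]] tip bp [[ 0.53598533 -0.25354466  0.0812    ]]
plug_face 0.37 [383.3, 177.4] 375 388 174 181 87
key 0.47 [383.1, 156.0] 379 393 141 169 142
```

```bash
python3 -m inch '[[-0.1,-0.03,0.8,0.001,-0.003,0,-1],[-0.15,-0.07,1.6,0.001,-0.003,0,-1],[-0.15,-0.07,1.85,0.001,-0.003,0,-1],[-0.15,-0.07,1.85,0.001,-0.003,0,-1],[-0.15,-0.07,1.85,0.001,-0.003,0,-1]]'
python3 -c "
from go import *
where()
ims=[]
for i in range(6):
    s=eyes.capture('side'); ims.append(s['img'].astype(float))
m=np.mean(ims,0); np.save('avg.npy',m); s['img']=np.clip((m/255)**.6*255,0,255).astype(np.uint8)
crop(s,355,130,60,60,12,'c3.png')
st=bot.state(); 
"
```

```text
time: 13.83
tcp_pos: [0.5398, -0.2533, 0.297]
ee_rot: [0.002, -0.026, 1.0, -0.001]
force: [0.7, 0.9, -1.0]
opening: 0.124
t 13.83 tip fence mm [ -37.8 -195.9] tip [ 0.5404 -0.2536  0.107 ] yaw -3.09 tilt [ 0.003 -0.002] F [ 0.7  0.9 -1. ] T [ 0.07 -0.15  0.01] open 0.124 q [-0.55  0.58  1.74  0.    0.82 -2.17]
```

View pics/c3.png

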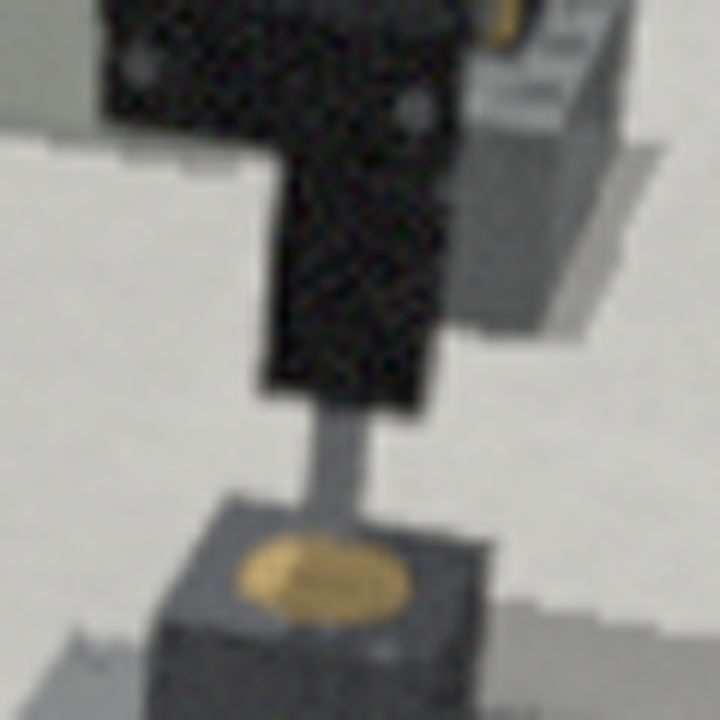

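```bash
python3 -c "
from go import *
m=np.load('avg.npy')[160:186,372:396]
m=np.clip((m-20)/(130-20),0,1)*255
cv2.imwrite('pics/c4.png',cv2.resize(m.astype(np.uint8),None,fx=25,fy=25,interpolation=cv2.INTER_CUBIC))
"
```

```text
(no output)
```

View pics/c4.png

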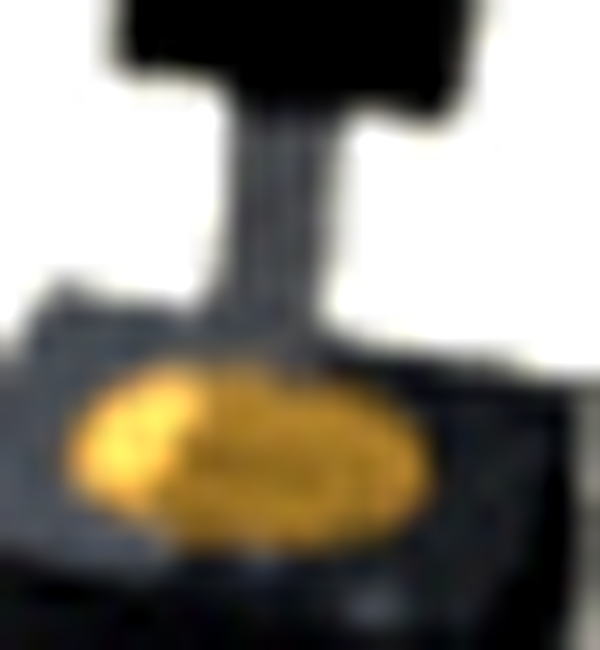

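```bash
python3 -m inch '[[0,0,0.3,0,-0.003,0,-1],[0,0,0.6,0,-0.003,0,-1],[0,0,0.8,0,-0.003,0,-1],[0,0,0.95,0,-0.003,0,-1],[0,0,1.05,0,-0.003,0,-1]]' 60
python3 -c "
from go import *
where()"
```

```text
time: 14.55
tcp_pos: [0.5398, -0.2533, 0.2867]
ee_rot: [0.003, -0.026, 1.0, -0.001]
force: [-0.6, 0.9, 0.4]
opening: 0.125
t 14.55 tip fence mm [ -37.1 -195.9] tip [ 0.541  -0.2536  0.0967] yaw -3.09 tilt [ 0.007 -0.002] F [-0.6  0.9  0.4] T [ 0.28 -0.16 -0.02] open 0.125 q [-0.55  0.59  1.75  0.    0.8  -2.17]
```

```bash
python3 -m inch '[[0,0,0.2,0,0.006,0,-1],[0,0,0.4,0,0.006,0,-1],[0,0,0.6,0,0.006,0,-1],[0,0,0.6,0,0.006,0,-1]]'
python3 -c "
from go import *
where()
s=eyes.capture('side'); crop(s,340,120,90,75,8,'c5.png')"
```

```text
time: 14.88
tcp_pos: [0.5398, -0.2533, 0.2802]
ee_rot: [0.0, -0.026, 1.0, -0.001]
force: [1.1, 1.0, -0.8]
opening: 0.125
t 14.88 tip fence mm [ -38.3 -195.9] tip [ 0.5398 -0.2536  0.0902] yaw -3.09 tilt [ 0.    -0.002] F [ 1.1  1.  -0.8] T [ 0.11 -0.14 -0.06] open 0.125 q [-0.55  0.6   1.75 -0.    0.79 -2.17]
```

View pics/c5.png

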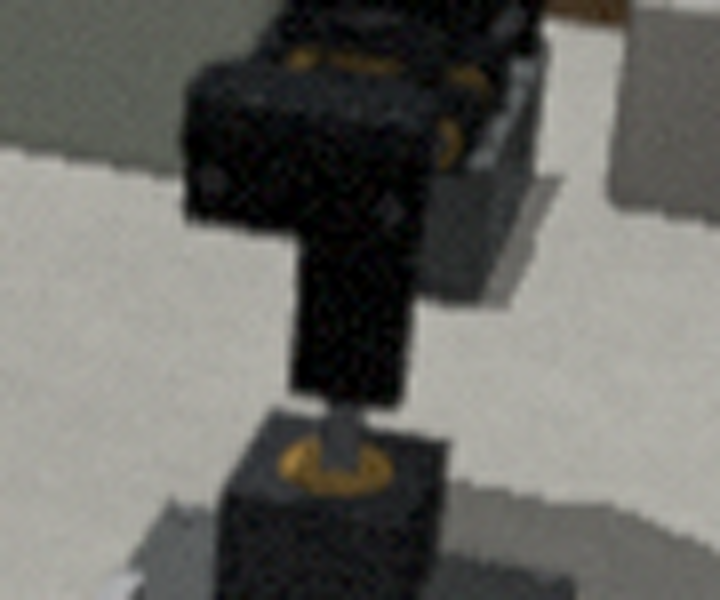

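```bash
python3 -m inch '[[0,0,0.15,0,0,0.06,-1],[0,0,0.3,0,0,0,-1],[0,0,0.45,0,0,-0.06,-1],[0,0,0.6,0,0,0,-1],[0,0,0.75,0,0,0.06,-1],[0,0,0.85,0,0,0,-1],[0,0,0.95,0,0,-0.06,-1],[0,0,1.05,0,0,0,-1]]'
python3 -c "
from go import *
where()"
```

```text
time: 15.6
tcp_pos: [0.5399, -0.2533, 0.2703]
ee_rot: [0.0, -0.028, 1.0, -0.001]
force: [-0.6, -0.4, -0.0]
opening: 0.125
t 15.6 tip fence mm [ -38.1 -195.9] tip [ 0.54   -0.2536  0.0803] yaw -3.085 tilt [ 0.001 -0.002] F [-0.6 -0.4 -0. ] T [ 0.08 -0.16 -0.04] open 0.125 q [-0.55  0.61  1.76 -0.    0.77 -2.18]
```

```bash
python3 -m inch '[[0,0,0.15,0,0,0.06,-1],[0,0,0.3,0,0,0,-1],[0,0,0.45,0,0,-0.06,-1],[0,0,0.6,0,0,0,-1],[0,0,0.75,0,0,0.06,-1],[0,0,0.9,0,0,0,-1],[0,0,1.05,0,0,-0.06,-1],[0,0,1.15,0,0,0,-1],[0,0,1.15,0,0,0,-1]]'
python3 -c "
from go import *
where()
s=eyes.capture('side'); crop(s,340,120,90,75,8,'c6.png')"
```

```text
time: 16.35
tcp_pos: [0.54, -0.2532, 0.2588]
ee_rot: [0.001, -0.027, 1.0, -0.001]
force: [1.0, 1.1, -1.4]
opening: 0.128
t 16.35 tip fence mm [ -38.  -195.8] tip [ 0.5402 -0.2535  0.0688] yaw -3.087 tilt [ 0.001 -0.002] F [ 1.   1.1 -1.4] T [ 0.46 -0.36 -0.06] open 0.128 q [-0.55  0.63  1.77 -0.    0.75 -2.17]
```

View pics/c6.png

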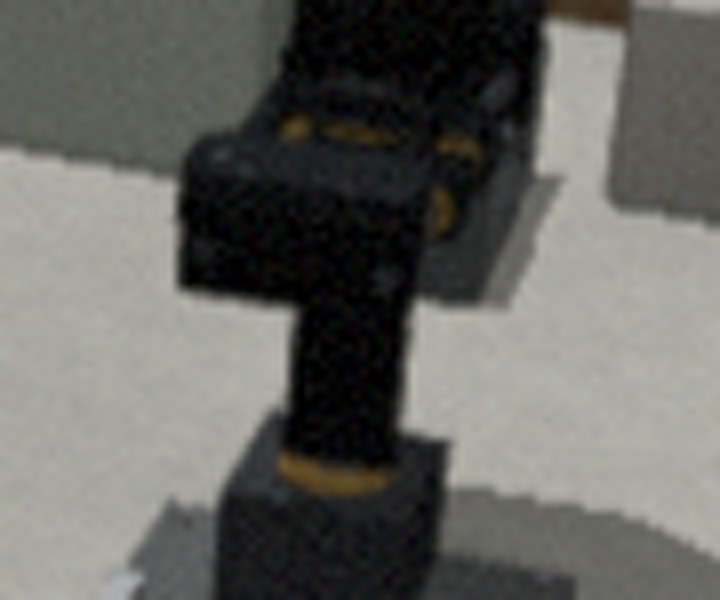

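```bash
python3 -m inch '[[0,0,0.1,0,0,0.06,-1],[0,0,0.2,0,0,0,-1],[0,0,0.25,0,0,-0.06,-1],[0,0,0.25,0,0,0,-1],[0,0,0.25,0,0,0,-1]]'
python3 -c "
from go import *
where()"
```

```text
time: 16.82
tcp_pos: [0.54, -0.2531, 0.2574]
ee_rot: [0.001, -0.028, 1.0, -0.001]
force: [-2.2, 3.5, 11.5]
opening: 0.123
t 16.82 tip fence mm [ -37.8 -195.8] tip [ 0.5404 -0.2535  0.0674] yaw -3.086 tilt [ 0.002 -0.002] F [-2.2  3.5 11.5] T [ 0.93  0.24 -0.  ] open 0.123 q [-0.55  0.63  1.77 -0.    0.74 -2.17]
```

```bash
python3 -m inch '[[0,0,0.08,0,0,0,-1],[0,0,0.08,0,0,0,-1],[0,0,0.08,0,0,0,-1],[0,-0.01,0.08,0,0,0.1,-1],[0,-0.02,0.08,0,0,0.2,-1],[0.01,-0.04,0.08,0,0,0.3,-1],[0.01,-0.05,0.08,0,0,0.4,-1],[0.01,-0.06,0.08,0,0,0.5,-1],[0.02,-0.07,0.08,0,0,0.6,-1],[0.03,-0.08,0.08,0,0,0.7,-1],[0.04,-0.09,0.08,0,0,0.8,-1],[0.04,-0.09,0.08,0,0,0.8,-1]]'
python3 -c "
from go import *
where()"
```

```text
time: 17.82
tcp_pos: [0.5397, -0.2538, 0.2575]
ee_rot: [0.001, 0.366, 0.931, -0.001]
force: [-0.3, 3.3, 8.5]
opening: 0.123
t 17.82 tip fence mm [ -38.  -196.4] tip [ 0.5401 -0.2542  0.0675] yaw 2.392 tilt [ 0.002 -0.002] F [-0.3  3.3  8.5] T [0.91 0.04 0.  ] open 0.123 q [-0.55  0.63  1.77 -0.    0.74 -1.37]
```

```bash
python3 -m inch '[[0,-0.01,0.08,0,0,0.1,-1],[0,-0.02,0.08,0,0,0.2,-1],[0,-0.03,0.08,0,0,0.3,-1],[0,-0.04,0.08,0,0,0.4,-1],[0.01,-0.05,0.08,0,0,0.5,-1],[0.01,-0.06,0.08,0,0,0.6,-1],[0.01,-0.07,0.08,0,0,0.7,-1],[0.02,-0.08,0.08,0,0,0.8,-1],[0.02,-0.08,0.08,0,0,0.9,-1],[0.02,-0.08,0.08,0,0,0.92,-1],[0.02,-0.08,0.08,0,0,0.92,-1],[0.02,-0.08,0.08,0,0,0.92,-1]]'
python3 -c "
from go import *
where()
s=eyes.capture('side'); crop(s,320,110,110,130,5,'d1.png')
t=eyes.capture('top'); crop(t,365,205,150,95,5,'d2.png')"
```

```text
time: 18.82
tcp_pos: [0.539, -0.2541, 0.2575]
ee_rot: [0.002, 0.741, 0.672, 0.0]
force: [-1.1, 3.7, 8.9]
opening: 0.126
t 18.82 tip fence mm [ -38.7 -196.7] tip [ 0.5395 -0.2545  0.0675] yaw 1.474 tilt [ 0.003 -0.002] F [-1.1  3.7  8.9] T [0.61 0.35 0.1 ] open 0.126 q [-0.55  0.63  1.77 -0.    0.74 -0.45]
```

View pics/d1.png

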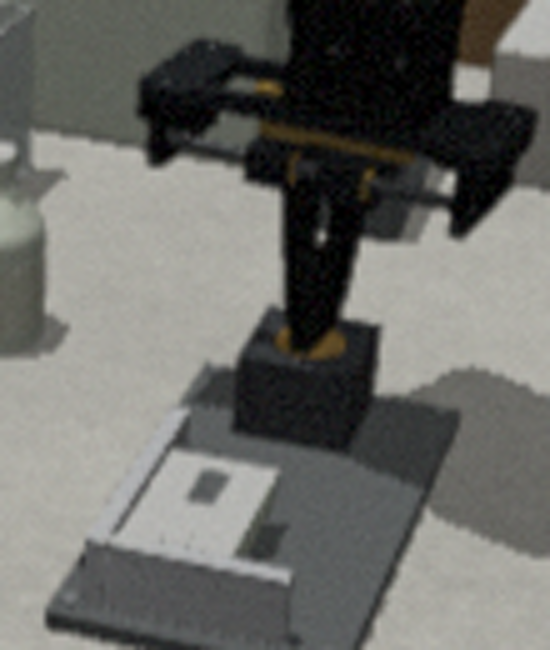

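View pics/d2.png

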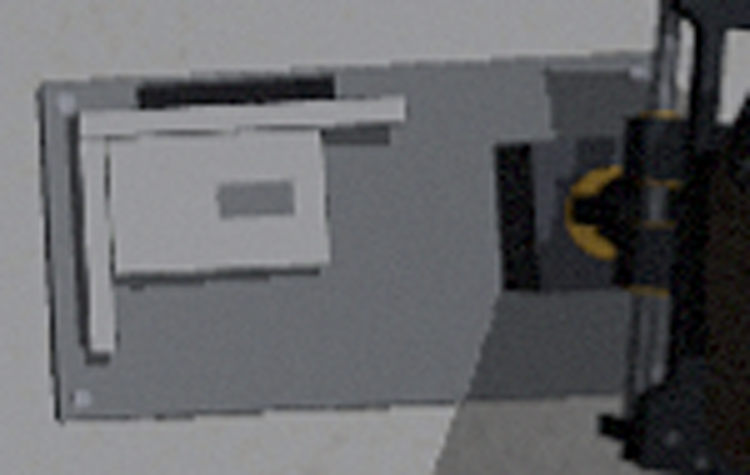

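```bash
python3 -c "
from go import *
where()
eyes.capture('side'); where()
order.hand_in()"
```

```text
t 18.92 tip fence mm [ -38.7 -196.7] tip [ 0.5395 -0.2545  0.0675] yaw 1.474 tilt [ 0.002 -0.002] F [-2.3  4.   8.6] T [0.67 0.34 0.1 ] open 0.125 q [-0.55  0.63  1.77 -0.    0.74 -0.45]
t 18.97 tip fence mm [ -38.7 -196.7] tip [ 0.5395 -0.2545  0.0675] yaw 1.474 tilt [ 0.003 -0.002] F [-2.2  2.8  8.7] T [0.69 0.36 0.04] open 0.123 q [-0.55  0.63  1.77 -0.    0.74 -0.45]
the job is handed in; nothing more can be done
```

I tapped the card stack into the fence corner with two pushes, first against the far bar and then against the side bar. I then took the rectangular-headed key and rocked it past both pins until its shoulder met the plug face. I turned it about 1.72 rad clockwise and handed in at 19 s, still gripping it and holding it against the spring.

**What the last checks showed:**
- **Cards:** the top picture shows the visible card edges flush with both bars. The open -y faces of the lower cards are out of both cameras' view, so their fit rests on the firm pushes (11 N and 23 N).
- **Key depth:** the shoulder touched down with the fingertips at 67.4 mm, against 67.5 mm expected.
- **Hold:** the gripper opening is about 12 mm, the head's thickness, with the grip set to 60 N. The tool leans about 0.003 rad and presses down with about 9 N. The spring's moment read 0.04 to 0.10 N m, at the sensor's noise level.
- **Plug angle:** it was not measured directly. Taking the 0.17 rad of play off the key's turn gives at least 1.5 rad.

**What disagreed:**
- The -y tap met resistance about 1.6 mm short of the fence position I had fitted from the pictures.
- The side camera put the key about 3 mm off the plug before insertion. I moved it over, and it went in with little side force.

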